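Hold the pen torch slantwise on the big chip

TASK

The solder joints round the large square chip on the computer board are to be inspected under slanting light. Draw the pen torch out of the bench tool block, turn it to a slant of about 45 degrees and finish while still holding it steady in the air, its lens about 10 cm from the chip and pointing at the middle of the chip, from whichever side suits you. Touch nothing on the board and leave the screwdrivers, the parts bin and the solder reel where they are.

Things in the scene. Friction and masses are not known exactly. Their poses are not given: they have to be found in the camera images.
- torch: Aluminium pen torch, 172 mm, 90 g, upright, lens down, in one socket of the tool block (lowest 65 mm inside; may lean a few degrees). Origin: centre of the lens face; z runs along it from lens to tail, its light would leave along -z. Head 24 mm wide to 30 mm from the lens; round barrel 18 mm, grip it at 120 to 160 mm; rubber tail cap 16 mm. Pocket clip on its +x side, 74 to 118 mm, 4.5 mm proud.
- tool_block: Wooden tool block fixed to the bench, 60 mm (x) by 205 mm (y) by 80 mm high. Origin: centre of its underside. Three round sockets, 28 mm wide, 65 mm deep (floor 15 mm above the bench), in a row along its y at -70, 0, +70 mm; they hold the torch and two screwdrivers in any order. Free room beside the tools along its x.
- chip (a point): Centre of the top face of the large square chip, flat and black, 38 by 38 by 3 mm with short steel legs all round, the only big bare chip on the board. Its top lies 25 mm above the bench; z is up.
- board: Green computer board 170 mm square, on stand-offs on a 210 mm square plywood plate, fixed to the bench, any way round. Origin: centre of the plate's underside. Board face 22 mm above the bench; chip centre at x -26, y +30 mm of this frame; tallest part, a finned aluminium heat sink 44 mm square at x +30, y -18 mm, reaches 46 mm above the bench.
- driver_long: Screwdriver hanging loose in another socket, handle up: handle 34 mm across, 100 mm long, from the block's top to 180 mm above the bench. Origin: blade tip, on its axis, 56 mm below the handle. Leave it.
- driver_stubby: Screwdriver with a short handle, 35 mm across, 74 mm long (top 154 mm above the bench), hanging loose in another socket. Origin: blade tip, on its axis, 56 mm below the handle. Leave it.
- parts_bin: Small open blue parts bin with fittings, 110 by 100 by 55 mm high, loose on the bench. Origin: centre of its underside. Leave it.
- reel: Reel of solder standing on its flange, 54 mm across, 44 mm high, loose on the bench. Origin: centre of its underside. Leave it.
Things that resemble listed ones, but are neither listed nor needed, are in the scene too. What is shaped like the driver_long but purple or turquoise is not meant.

How it is judged:
On the way:
1. the torch is drawn clear of its socket, held by the fingers (z of torch in the frame of tool_block above 0.083 m and contact force between torch and the fingers above 1 N and contact force between torch and tool_block below 0.1 N), for 0.2 s.
At the end, for the whole second after the job is handed in: Held still by the fingers alone, lens lower than tail and over 50 mm up, axis 30 to 60 degrees from vertical; chip centre 70 to 130 mm ahead of the lens along the beam, within 15 mm of the beam axis in the torch's x and y; drivers, bin, reel moved under 15 mm (angle between torch's own z axis and vertical between 0.52 and 1.05 rad and z of chip in the frame of torch between -0.13 and -0.07 m and x of chip in the frame of torch between -0.015 and 0.015 m and y of chip in the frame of torch between -0.015 and 0.015 m and height (world z) of torch above 0.05 m and contact force between torch and the fingers above 1 N and contact force between torch and board below 0.1 N and contact force between torch and tool_block below 0.1 N and contact force between torch and driver_long below 0.1 N and contact force between torch and driver_stubby below 0.1 N and contact force between torch and parts_bin below 0.1 N and contact force between torch and reel below 0.1 N and linear speed of torch below 0.03 m/s and angular speed of torch below 0.2 rad/s and distance of each of driver_long, driver_stubby, parts_bin, reel from where it was at the start of the episode below 0.015 m); the arm keeps its last pose, push and grip.
It fails at once if the torch touches the board (contact force between torch and board above 1 N).
It fails at once if the robot touches the board (contact force between any of the fingers, the arm and board above 1 N).
It fails at once if a screwdriver, the parts bin or the reel is moved (distance of any of driver_long, driver_stubby, parts_bin, reel from where it was at the start of the episode above 0.015 m).
It also fails if it takes over 42 s, if anything falls off the work surface, if the arm or the gripper's body presses on something with over 40 N, if the wrist force passes 120 N, or if a joint passes its speed limit or range.

ROBOT

A 7-joint arm with a two-finger parallel gripper is mounted at the origin on the work surface. World frame = base frame: x ahead of the robot, y to its left, z up, the work surface at z = 0. Lengths are in m, angles in rad, forces in N, time in s.
With the tool pointing down it reaches from about 0.4 to 0.85 m from the base axis. Payload 6.9 kg.
Tool frame: the origin (TCP) lies midway between the tips of the shut fingers; the grasp point (between the pads) lies behind it (ctrl.pinch_z is the z of the grasp point in the tool frame, in m); z points along the fingers, y is the direction in which the jaws open and shut (so a half turn about z gives the same grasp; the last joint's range is limited). The gripper opens to 85 mm and grips with 20 to 120 N. Pads are 22 mm wide; open, the fingers measure 114 mm over their backs; the gripper's body (76 mm by 85 mm) begins 54 mm behind the grasp point. The pads swing forward as they close: fully open they stand 13 mm farther back than shut.
Start: joints at [1.329, 0.507, -0.238, 1.5, 0.126, 1.149, -0.155], TCP at [0.213, -0.588, 0.231] pointing down, gripper open.
Joint ranges: [-3.08, 3.08], [-0.24, 2.05], [-1.43, 1.35], [0, 2.5], [-1.52, 4.66], [0.17, 1.96], [-2.89, 2.89]. Speed limits (rad/s): [2.39, 2.39, 3.14, 3.14, 3.14, 3.14, 3.14].

INTERFACE

Orientations are given as a unit quaternion [w, x, y, z].
In Python, from station import ctrl, get_state, vision, ticket, models gives the robot as it stands. Calls block until the motion is done:
- ctrl.movep(position, orientation): joint-space move of the TCP to a pose.
- ctrl.movel(position, frame=None, max_speed=0.15): straight line of the TCP; frame=None keeps the orientation; max_speed is the mean speed in m/s.
- ctrl.set_joints(angles): joint-space move.
- ctrl.ungrasp() and ctrl.close_gripper(force=None): open the fingers fully, or close them until they stop; force is the grip in N (None keeps the last).
- ctrl.pause(seconds).
- ctrl.ik(position, orientation): joint angles nearest the present ones, or None.
- get_state(): the state.
- vision.grab_frame(name): name is "scene" or "top" or "wrist"; returns (picture, depth): 480x640x3 uint8, blue, green, red; 480x640 float32, m along the optical axis (not along the pixel's ray), 0 where there is no reading.
- vision.camera_info(name): a dict with "mtx" (3x3 intrinsics, pixels), "R" (3x3) and "t" (3): a world point X has camera coordinates R X + t; the wrist camera has in their place "hand_eye" (4x4, takes a point from camera to tool coordinates, whose origin is the TCP and whose axes are the flange's). Camera axes: x right, y down, z forward; pixel columns grow to the right and rows downward; lengths in m; the calibration is good to about 2 mm. A picture is of the moment at which its call begins: read the wrist's pose just before it. camera_info takes no time and is no camera call.
A pose or a line that the arm cannot do raises ctrl.Unreachable and nothing moves.
- ticket.close_job(): hands the job in, once; it reports no verdict.
Trained networks look in the newest picture that a camera, given by its name, has taken for a name from the list of things; names that differ only in an ending like _2 or _b are one class to them, and where a whole thing is asked for, a point or a joint stands for the part that bears it (a point fixed in the world has none). Each returns a list of dicts, best first, with "p" (0 to 1); they miss things now and then, are a little off and sometimes report something else, mostly with a low value. They report only what shows in the picture. A call takes as long as a camera call. They do not tell look-alikes from the thing itself.
- models.recognise(camera, target): "point" ([column, row] in pixels, amid what is visible of it).
- models.masks_of(camera, target): "mask" (480x640 bool, what is visible of it) and "point" ([column, row] in pixels, amid what is visible of it).
The state is a dict: "time": time; "qpos": joint angles; "qd": joint speeds; "tau": joint torques, N m; "tcp_pos": TCP position; "eef_rot": TCP orientation; "contact_force": force on the tool from outside, world axes, zero at the start; "wrist_torque": the same for the moment, N m; "width": finger opening in m.
Only numpy, scipy, OpenCV 4.12 (cv2) and the standard library are available. Lean on these libraries where they do the work, as an engineer would, in place of code of your own. Each camera call takes 0.05 s, during which the arm holds its last target.

## Working session

There is one attempt and no reset: what is moved stays moved. The work goes in short steps, each a Python script; the robot and the scene stay as the last script left them, time stands still between calls to the robot, and variables do not carry over. Pictures are saved under pics/ and viewed, and the job is handed in when it is done.

```bash
mkdir -p pics; ls
python3 - <<'E'
from station import ctrl,get_state,vision,ticket,models
import cv2,numpy as np
s=get_state();print(s['time'],s['tcp_pos'],s['eef_rot'],s['width'],ctrl.pinch_z)
for c in ['scene','top','wrist']:
    im,d=vision.grab_frame(c);cv2.imwrite(f'pics/{c}0.png',im);np.save(f'pics/{c}0.npy',d)
    i=vision.camera_info(c);print(c,i)
    if c!='wrist':
        for t in ['torch','tool_block','chip','board','driver_long','driver_stubby','parts_bin','reel']:
            print(t,[(x['point'],round(float(x['p']),2)) for x in models.recognise(c,t)][:4])
E
```

```text
pics
0.0 [ 0.21272762 -0.58713355  0.23039344] [-9.09227585e-04  9.84917109e-01  1.73024347e-01 -1.93082007e-04] 0.08516995858584533 -0.0187
scene {'mtx': array([[531.09078976,   0.        , 312.89280652],
       [  0.        , 531.09078976, 235.23568359],
       [  0.        ,   0.        ,   1.        ]]), 'R': array([[-0.77344704,  0.63373403,  0.01268281],
       [ 0.42180254,  0.52952248, -0.73599494],
       [-0.47314088, -0.56390347, -0.67686822]]), 't': array([ 0.43939436, -0.17320431,  1.15532042])}
torch [([453.7, 314.3], 0.8)]
tool_block [([414.0, 333.1], 0.6)]
chip [([249.1, 211.4], 0.7), ([185.5, 324.1], 0.4)]
board [([253.4, 215.4], 0.72)]
driver_long [([393.8, 241.4], 0.96), ([453.7, 247.5], 0.95), ([344.0, 231.8], 0.76), ([375.4, 211.6], 0.57)]
driver_stubby [([419.5, 287.9], 0.87), ([184.8, 323.0], 0.71), ([394.4, 240.6], 0.34)]
parts_bin [([187.6, 323.5], 0.71)]
reel [([410.2, 217.5], 0.8)]
top {'mtx': array([[496.7274598 ,   0.        , 319.61569946],
       [  0.        , 496.7274598 , 240.23855252],
       [  0.        ,   0.        ,   1.        ]]), 'R': array(
[... 379 characters left out ...]
7), ([245.7, 329.6], 0.87), ([237.6, 254.7], 0.75)]
driver_stubby [([199.4, 244.1], 0.68)]
parts_bin [([327.6, 129.4], 0.7), ([411.7, 249.8], 0.19)]
reel [([299.8, 341.0], 0.9)]
wrist {'mtx': array([[415.2627039 ,   0.        , 321.26201161],
       [  0.        , 415.2627039 , 237.75314543],
       [  0.        ,   0.        ,   1.        ]]), 'hand_eye': array([[-4.37665364e-04, -9.48394983e-01, -3.17091098e-01,
         8.07091906e-02],
       [ 9.99999820e-01, -5.45503828e-04,  2.51308881e-04,
         1.14733779e-04],
       [-4.11314490e-04, -3.17090930e-01,  9.48395051e-01,
        -1.43466152e-01],
       [ 0.00000000e+00,  0.00000000e+00,  0.00000000e+00,
         1.00000000e+00]])}
```

View pics/scene0.png

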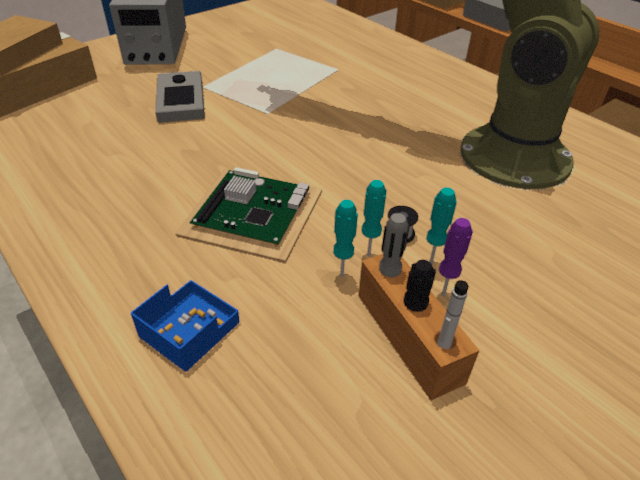

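View pics/top0.png

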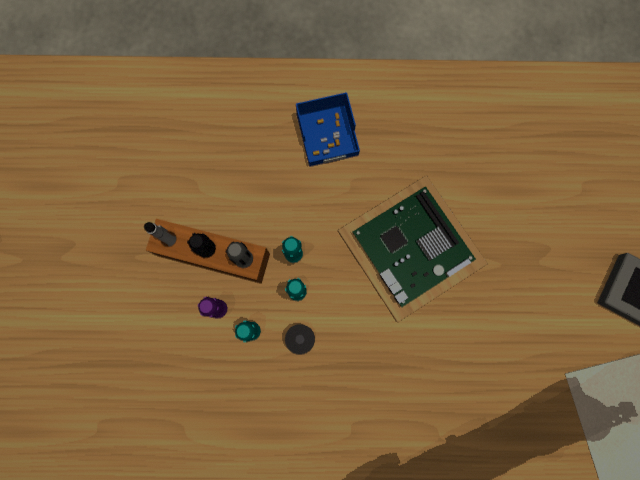

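The torch stands in the block's far left socket (tail at about (461,287) in scene and (150,228) in top). The chip is near (394,239) in top and (259,216) in scene. The stubby is the middle tool, and the grey long driver is at the right end.

```bash
cat > h.py <<'E'
from station import ctrl,get_state,vision,ticket,models
import cv2,numpy as np
from scipy.spatial.transform import Rotation as R
def world(c,uv,d):
    i=vision.camera_info(c);uv=np.atleast_2d(uv).astype(float)
    p=cv2.undistortPoints(uv.reshape(-1,1,2),i['mtx'],None).reshape(-1,2)
    X=np.c_[p,np.ones(len(p))]*np.asarray(d).reshape(-1,1)
    return (X-i['t'])@i['R']
def at(c,uv,D):
    u,v=np.round(uv).astype(int);return world(c,uv,D[v,u])[0]
def onplane(c,uv,z):
    a=world(c,uv,[1.])[0];o=world(c,uv,[0.])[0];return o+(a-o)*(z-o[2])/(a[2]-o[2])
E
python3 - <<'E'
from h import *
np.set_printoptions(precision=4,suppress=True)
for c in ['scene','top']:
    im,d=vision.grab_frame(c)
    for t in ['torch','tool_block','chip','driver_stubby','driver_long','board']:
        for m in models.masks_of(c,t)[:3]:
            k=m['mask'];v,u=np.nonzero(k&(d>0))
            if len(u)==0: continue
            P=world(c,np.c_[u,v],d[v,u]);print(c,t,round(float(m['p']),2),m['point'],len(u),'med',np.median(P,0),'min',P.min(0),'max',P.max(0))
            if t=='torch' and m['p']>.6:
                np.save(f'pics/torch_{c}.npy',P)
                for a in np.arange(.06,.2,.02):
                    q=P[(P[:,2]>a)&(P[:,2]<a+.02)]
                    if len(q)>3: print('   ',a,len(q),q.mean(0),np.ptp(q,0))
print('chip scene',onplane('scene',[259,216],.025),'top',onplane('top',[394,239],.025))
def crop(f,x0,y0,x1,y1,k,o):
    cv2.imwrite(o,cv2.resize(cv2.imread(f)[y0:y1,x0:x1],None,fx=k,fy=k,interpolation=cv2.INTER_CUBIC))
crop('pics/top0.png',330,170,490,325,4,'pics/c1.png')
crop('pics/scene0.png',340,190,490,340+60,4,'pics/c2.png') if 0 else crop('pics/scene0.png',350,250,480,395,4,'pics/c2.png')
crop('pics/top0.png',130,200,280,300,5,'pics/c3.png')
crop('pics/scene0.png',175,160,330,260,5,'pics/c4.png')
E
```

```text
scene torch 0.92 [455.7, 312.5] 994 med [0.5608 0.258  0.1405] min [ 0.4022  0.1626 -0.0018] max [0.5687 0.2637 0.1888]
    0.06 59 [0.5586 0.2554 0.076 ] [0.0451 0.0385 0.0102]
    0.08 114 [0.5611 0.2584 0.091 ] [0.0185 0.0159 0.0195]
    0.1 146 [0.5619 0.2581 0.1101] [0.0196 0.0169 0.0199]
    0.12000000000000001 168 [0.5618 0.2575 0.1304] [0.0165 0.0164 0.0198]
    0.14 166 [0.5603 0.2571 0.1497] [0.0147 0.0168 0.0199]
    0.16000000000000003 187 [0.56  0.257 0.17 ] [0.0143 0.0178 0.0198]
    0.18000000000000002 149 [0.5564 0.2554 0.1856] [0.0156 0.0151 0.0087]
scene tool_block 0.9 [413.8, 334.5] 7476 med [0.5598 0.2183 0.0693] min [ 0.4702  0.078  -0.0016] max [0.5927 0.2933 0.0856]
scene chip 0.85 [250.9, 212.5] 8456 med [ 0.5745 -0.1733  0.0217] min [ 0.4152 -0.3383 -0.0027] max [ 0.6998 -0.0507  0.0491]
scene driver_stubby 0.63 [420.4, 285.2] 1220 med [0.5474 0.1932 0.127 ] min [ 0.3928  0.0845 -0.0006] max [0.5559 0.2044 0.1561]
scene driver_long 0.79 [342.8, 231.5] 1246 med [0.5416 0.0398 0.1142] min [ 0.4009 -0.075   0.    ] max [0.5511 0.0488 0.1587]
scene driver_long 0.
[... 712 characters left out ...]
0509  0.0497]
top driver_stubby 0.71 [200.5, 242.5] 533 med [0.5328 0.1814 0.1429] min [0.519  0.1689 0.0752] max [0.5638 0.2212 0.1578]
top driver_long 0.92 [298.1, 288.6] 367 med [0.4593 0.0229 0.1505] min [ 0.4458  0.0084 -0.0007] max [0.4833 0.046  0.1587]
top driver_long 0.84 [291.9, 248.9] 410 med [0.5249 0.0319 0.1481] min [ 0.5143  0.0168 -0.0009] max [0.5491 0.0574 0.1591]
top driver_long 0.8 [250.4, 331.6] 427 med [0.3925 0.1003 0.1486] min [ 0.376   0.0889 -0.0008] max [0.4105 0.1428 0.1599]
top board 0.95 [412.8, 247.1] 11585 med [ 0.5494 -0.1909  0.0214] min [ 0.4126 -0.3351 -0.0036] max [ 0.6968 -0.0509  0.0497]
chip scene [ 0.5669 -0.1553  0.025 ] top [ 0.5663 -0.1568  0.025 ]
```

View pics/c1.png

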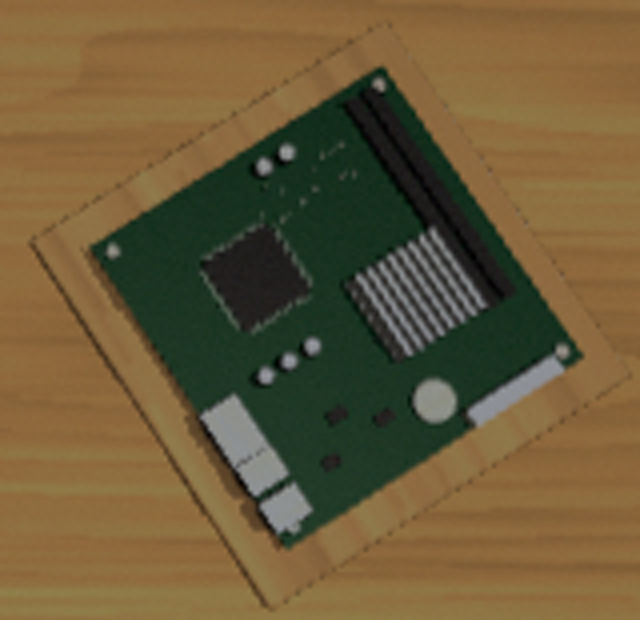

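View pics/c2.png

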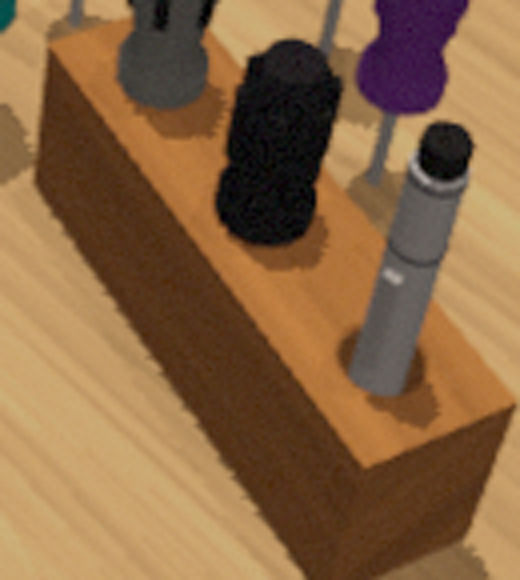

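View pics/c3.png

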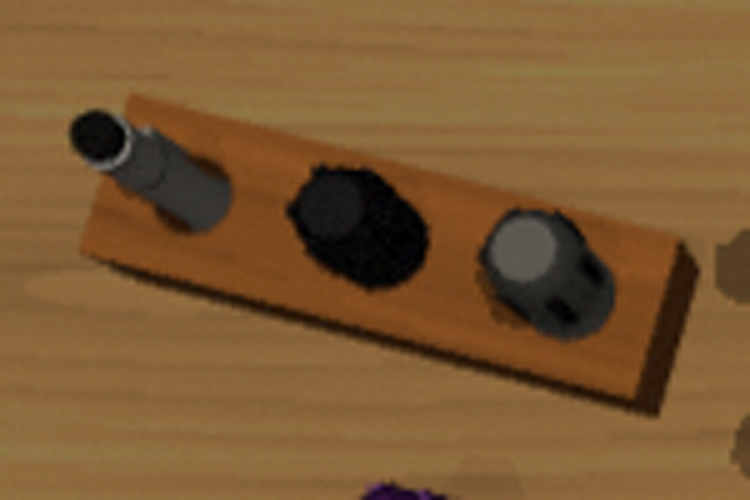

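View pics/c4.png

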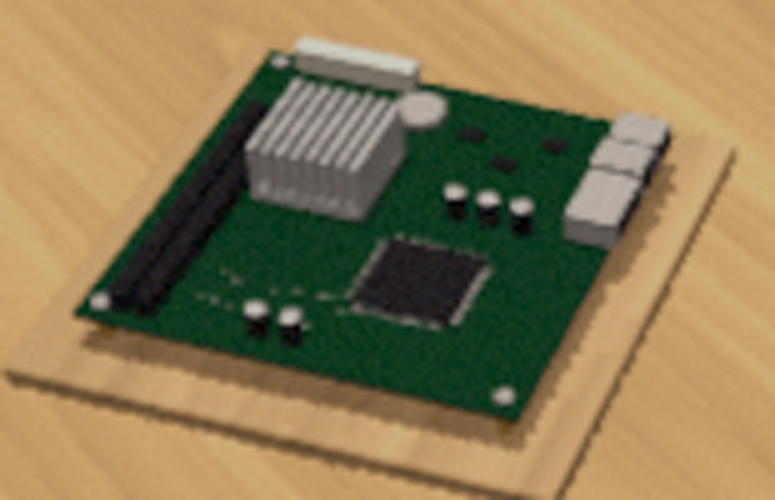

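Run:
```python
from h import *
from scipy.optimize import least_squares
np.set_printoptions(precision=4,suppress=True)
S=np.load('pics/torch_scene.npy');T=np.load('pics/torch_top.npy')
def fit(P,n):
    P=P[(P[:,2]>.085)&(P[:,2]<.165)&(np.hypot(P[:,0]-.555,P[:,1]-.253)<.03)]
    def f(x):
        o=np.array([x[0],x[1],.15]);a=np.array([x[2],x[3],1]);a/=np.linalg.norm(a)
        return np.linalg.norm(np.cross(P-o,a),axis=1)-.009
    r=least_squares(f,[.553,.25,0,0],loss='soft_l1',f_scale=.001)
    print(n,len(P),r.x,np.degrees(r.x[2:]),np.std(r.fun));return r.x
fit(S,'s');fit(T,'t');x=fit(np.r_[S,T],'both')
# block dir from top-face via depth
im,d=vision.grab_frame('top')
v,u=np.mgrid[200:300,130:280];v=v.ravel();u=u.ravel();P=world('top',np.c_[u,v],d[v,u])
k=np.abs(P[:,2]-.08)<.005
r=cv2.minAreaRect((P[k,:2]*1000).astype(np.float32));print(r)
# IK options
w=R.from_quat
C=np.array([.5666,-.156,.025])
for tilt in [38,45]:
  for az in range(0,360,20):  # direction from chip to torch tail
    a=np.radians(az);t=np.radians(tilt)
    back=np.array([np.sin(t)*np.cos(a),np.sin(t)*np.sin(a),np.cos(t)]);z=-back
    for roll in range(0,360,45):
        y0=np.cross(z,[0,0,1.]);y0/=np.linalg.norm(y0)
        y=R.from_rotvec(z*np.radians(roll)).apply(y0);M=np.c_[np.cross(y,z),y,z]
        q=R.from_matrix(M).as_quat()[[3,0,1,2]]
        g=C+back*.24; tcp=g-z*ctrl.pinch_z
        j=ctrl.ik(tcp,q)
        if j is not None: print(tilt,az,roll,np.array(j).round(2))
```

```text
Traceback (most recent call last):
FileNotFoundError: [Errno 2] No such file or directory: 'pics/torch_top.npy'
```

Run:
```python
from h import *
from scipy.optimize import least_squares
np.set_printoptions(precision=4,suppress=True)
S=np.load('pics/torch_scene.npy')
im,d=vision.grab_frame('top')
v,u=np.mgrid[215:255,138:180];v=v.ravel();u=u.ravel();T=world('top',np.c_[u,v],d[v,u])
def fit(P,n):
    P=P[(P[:,2]>.087)&(P[:,2]<.165)&(np.hypot(P[:,0]-.555,P[:,1]-.253)<.03)]
    def f(x):
        o=np.array([x[0],x[1],.15]);a=np.array([x[2],x[3],1]);a/=np.linalg.norm(a)
        return np.linalg.norm(np.cross(P-o,a),axis=1)-.009
    r=least_squares(f,[.553,.25,0,0],loss='soft_l1',f_scale=.001)
    print(n,len(P),r.x,np.degrees(r.x[2:]),np.std(r.fun));return r.x
fit(S,'s');fit(T,'t');x=fit(np.r_[S,T],'both')
k=T[:,2]>.18;print('tail',T[k].mean(0),k.sum())
v,u=np.mgrid[200:300,130:280];v=v.ravel();u=u.ravel();P=world('top',np.c_[u,v],d[v,u])
k=np.abs(P[:,2]-.08)<.004
r=cv2.minAreaRect((P[k,:2]*1000).astype(np.float32));print(r)
C=np.array([.5666,-.156,.025])
for tilt in [38,45]:
  for az in range(0,360,20):
    a=np.radians(az);t=np.radians(tilt)
    back=np.array([np.sin(t)*np.cos(a),np.sin(t)*np.sin(a),np.cos(t)]);z=-back
    for roll in range(0,360,45):
        y0=np.cross(z,[0,0,1.]);y0/=np.linalg.norm(y0)
        y=R.from_rotvec(z*np.radians(roll)).apply(y0);M=np.c_[np.cross(y,z),y,z]
        q=R.from_matrix(M).as_quat()[[3,0,1,2]]
        g=C+back*.24; tcp=g-z*ctrl.pinch_z
        j=ctrl.ik(tcp,q)
        if j is not None: print(tilt,az,roll,np.array(j).round(2))
```

```text
s 614 [ 0.5542  0.254  -0.0678  0.0203] [-3.8821  1.1646] 0.0014967426520278823
t 193 [ 0.5532  0.2559 -0.0064  0.0003] [-0.3642  0.0149] 0.000993649570528143
both 807 [ 0.554   0.2544 -0.0431  0.0149] [-2.4679  0.8547] 0.001632531581930661
tail [0.542  0.2376 0.2352] 94
((535.7720336914062, 188.121337890625), (206.10247802734375, 60.55183792114258), 75.65263366699219)
38 40 0 [-0.04  0.96 -0.24  0.86  0.51  1.93  2.07]
38 40 45 [-0.04  0.96 -0.24  0.86  0.51  1.93  1.28]
38 40 90 [-0.04  0.96 -0.24  0.86  0.51  1.93  0.5 ]
38 40 135 [ 0.01  0.97 -0.36  0.86  0.58  1.96 -0.33]
38 40 180 [-0.    0.97 -0.33  0.86  0.57  1.95 -1.11]
38 40 225 [-0.05  0.96 -0.2   0.86  0.49  1.92 -1.84]
38 40 270 [-0.12  0.96  0.02  0.86  0.35  1.88 -2.54]
38 40 315 [-0.42  1.16  1.15  0.87 -0.4   1.86 -2.8 ]
38 60 0 [ 0.12  0.91 -0.83  1.2   0.89  1.91  1.95]
38 60 45 [ 0.14  0.92 -0.88  1.2   0.91  1.93  1.15]
38 60 90 [ 0.1   0.89 -0.77  1.2   0.86  1.88  0.4 ]
38 60 135 [ 0.08  0.88 -0.71  1.21  0.83  1.86 -0.36]
38 60 180 [-0.03  0.83 -0.45  1.21  0.7   1.75 -1.05]
38 60 225 [-0.03  0.83 -0.44  1.21
[... 7251 characters left out ...]
 [ 0.84  0.82 -0.04  1.31 -0.58  1.54 -1.56]
45 260 180 [ 0.72  0.83  0.19  1.31 -0.7   1.62 -2.23]
45 260 225 [ 1.31  1.09 -1.23  1.3   0.21  1.44  2.45]
45 260 270 [ 1.28  1.03 -1.1   1.3   0.11  1.42  1.76]
45 260 315 [ 1.21  0.96 -0.89  1.3  -0.05  1.41  1.11]
45 280 0 [ 0.93  1.06 -0.72  0.89 -0.04  1.79  0.55]
45 280 45 [ 0.87  1.03 -0.53  0.89 -0.16  1.8  -0.14]
45 280 90 [ 0.8   1.01 -0.32  0.89 -0.3   1.81 -0.84]
45 280 135 [ 0.72  1.   -0.09  0.89 -0.44  1.85 -1.52]
45 280 180 [ 0.89  1.04 -0.57  0.89 -0.13  1.8  -2.52]
45 280 225 [ 1.04  1.2  -1.23  0.88  0.33  1.84  2.65]
45 280 270 [ 1.02  1.16 -1.12  0.88  0.25  1.82  1.92]
45 280 315 [ 0.98  1.11 -0.93  0.88  0.11  1.8   1.23]
```

```bash
cat >> h.py <<'E'
C=np.array([.5666,-.156,.025])
bx=np.array([.969,-.248,0])
def quat(M): return R.from_matrix(M).as_quat()[[3,0,1,2]]
def graspM(s,a=np.array([0,0,1.])):
    a=a/np.linalg.norm(a);z=-a;y=s*bx;y=y-z*(y@z);y/=np.linalg.norm(y)
    return np.c_[np.cross(y,z),y,z]
def finalM(tilt,az,roll):
    a=np.radians(az);t=np.radians(tilt)
    z=-np.array([np.sin(t)*np.cos(a),np.sin(t)*np.sin(a),np.cos(t)])
    y0=np.cross(z,[0,0,1.]);y0/=np.linalg.norm(y0)
    y=R.from_rotvec(z*np.radians(roll)).apply(y0);return np.c_[np.cross(y,z),y,z]
E
python3 - <<'E'
from h import *
np.set_printoptions(precision=4,suppress=True)
print('tail top cam',onplane('top',[130+99/5,200+138/5],.187),'scene',onplane('scene',[350+446/4,250+141/4],.187))
for s in (1,-1):
    for z in (.139,.30,.36,.42):
        j=ctrl.ik([.554,.254,z],quat(graspM(s)));print(s,z,None if j is None else np.round(j,2))
print(ctrl.ik([.213,-.587,.36],get_state()['eef_rot']))
E
```

```text
tail top cam [0.5511 0.2525 0.187 ] scene [0.5553 0.2553 0.187 ]
1 0.139 [ 0.11  0.75 -1.03  1.66  0.7   1.14 -1.37]
1 0.3 [ 0.19  0.69 -1.31  1.42  0.67  1.52 -1.33]
1 0.36 [ 0.14  0.61 -1.21  1.29  0.56  1.6  -1.22]
1 0.42 [ 0.09  0.56 -1.15  1.15  0.51  1.72 -1.16]
-1 0.139 [ 0.17  0.84 -1.23  1.66  0.83  1.25  1.66]
-1 0.3 [ 0.17  0.66 -1.23  1.42  0.61  1.49  1.86]
-1 0.36 [ 0.15  0.62 -1.23  1.29  0.57  1.61  1.91]
-1 0.42 [ 0.12  0.59 -1.23  1.15  0.56  1.74  1.95]
[ 1.3252  0.4435 -0.2439  1.2572  0.1045  1.4531 -0.1313]
```

Run:
```python
from h import *
np.set_printoptions(precision=4,suppress=True)
ctrl.movel([.213,-.587,.36],max_speed=.25)
M=graspM(1);ctrl.movep([.554,.2545,.32],quat(M))
s=get_state();print(s['time'],s['tcp_pos'],s['qpos'])
im,d=vision.grab_frame('wrist');np.save('pics/w1.npy',d)
h=vision.camera_info('wrist')['hand_eye'];K=vision.camera_info('wrist')['mtx']
def proj(X):
    p=np.linalg.inv(h)@np.r_[M.T@(X-s['tcp_pos']),1];q=K@p[:3];return q[:2]/q[2]
for z in (.187,.16,.12,.08):
    u=proj(np.array([.554,.2545,z]));cv2.circle(im,tuple(int(v) for v in u),3,(0,0,255),-1);print(z,u)
cv2.imwrite('pics/w1.png',im)
```

```text
5.55 [0.5545 0.2536 0.3199] [ 0.1495  0.6222 -1.1768  1.3784  0.5697  1.5068 -1.2418]
0.187 [321.0501 220.9808]
0.16 [321.068  210.9912]
0.12 [321.0898 198.8704]
0.08 [321.1074 189.1135]
```

View pics/w1.png

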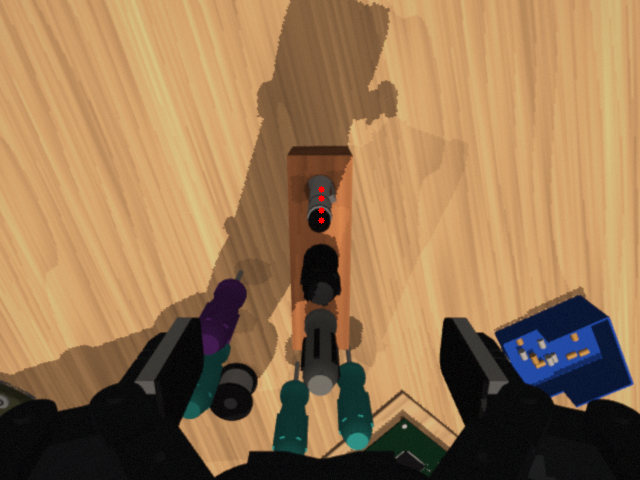

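The wrist view puts the torch tail at about (319,221), on top of my predicted axis points, and the jaws straddle the block's x. I'm going down to grip and lift.

Run:
```python
from h import *
np.set_printoptions(precision=4,suppress=True)
ctrl.movel([.5535,.2545,.138],max_speed=.15)
s=get_state();print(s['time'],s['tcp_pos'],s['contact_force'])
ctrl.close_gripper(60)
s=get_state();print(s['time'],s['tcp_pos'],s['contact_force'],s['wrist_torque'],s['width'])
ctrl.movel([.5535,.2545,.22],max_speed=.08)
s=get_state();print(s['time'],s['tcp_pos'],s['contact_force'],s['wrist_torque'],s['width'])
im,d=vision.grab_frame('scene');cv2.imwrite('pics/s2.png',im)
```

```text
6.9667 [0.5538 0.255  0.1389] [0.2621 0.3554 0.4444]
7.6 [0.5536 0.2547 0.1382] [-0.5815  0.3268  2.5404] [-0.0443  0.0729  0.0323] 0.01625270954887213
8.775 [0.5534 0.2542 0.2194] [ 0.0699 -0.1934 -0.6441] [ 0.0153  0.0076 -0.0367] 0.01640778662544673
```

View pics/s2.png

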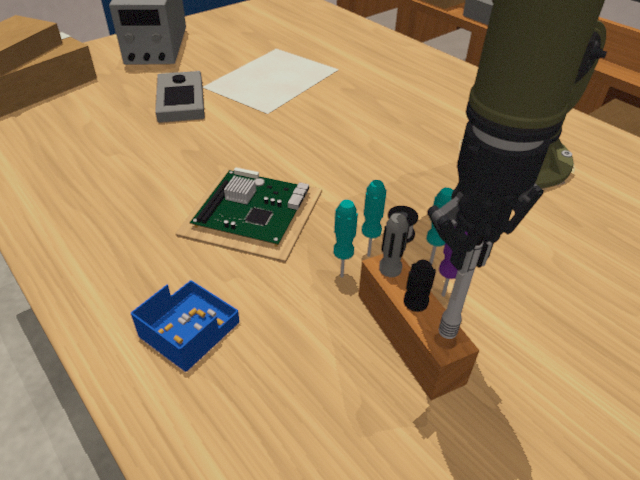

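```bash
cat >> h.py <<'E'
def torchfit(P,p0,a0):
    from scipy.optimize import least_squares
    a0=a0/np.linalg.norm(a0);B=np.linalg.svd(a0[None])[2][1:]
    def ax(x):
        a=a0+x[2]*B[0]+x[3]*B[1];return p0+x[0]*B[0]+x[1]*B[1],a/np.linalg.norm(a)
    def f(x):
        o,a=ax(x);s=(P-o)@a;r=np.where(s<.031,.012,.009)
        return np.linalg.norm(np.cross(P-o,a),axis=1)-r
    r=least_squares(f,np.zeros(4),loss='soft_l1',f_scale=.001);o,a=ax(r.x);return o,a,np.median(np.abs(r.fun))
def near(c,p0,a0,lo=-.01,hi=.11,rad=.022):
    im,d=vision.grab_frame(c);v,u=np.nonzero(d>0);P=world(c,np.c_[u,v],d[v,u])
    s=(P-p0)@a0;k=(s>lo)&(s<hi)&(np.linalg.norm(np.cross(P-p0,a0),axis=1)<rad);return im,P[k]
E
python3 - <<'E'
from h import *
np.set_printoptions(precision=4,suppress=True)
ctrl.movel([.5535,.2545,.36],max_speed=.2);ctrl.pause(.2)
s=get_state();t=s['tcp_pos'];print(s['time'],t,s['width'])
M=R.from_quat(np.array(s['eef_rot'])[[1,2,3,0]]).as_matrix()
a0=-M[:,2];p0=t-a0*.123
for c in ['scene','top']:
    im,P=near(c,p0,a0);cv2.imwrite(f'pics/{c}3.png',im)
    if len(P)>30:
        ss=(P-p0)@a0;o,a,e=torchfit(P,p0,a0)
        print(c,len(P),'s range',np.percentile(ss,[0,2,98]),'axis in tool',M.T@a,'lens in tool',M.T@(o-t),e)
for az in (230,240):
  for tilt in (40,45):
    F=finalM(tilt,az,90);b=-F[:,2]
    print(az,tilt,ctrl.ik(C+b*.223,quat(F)),ctrl.ik(C+b*.32,quat(F)))
E
```

```text
9.875 [0.5534 0.2541 0.3588] 0.016271097553701163
scene 1661 s range [-0.0009  0.0026  0.1081] axis in tool [-0.0004  0.0303 -0.9995] lens in tool [-0.0002 -0.0001  0.123 ] 0.0007850753125133621
230 40 [ 1.5152  0.7065 -1.0377  1.8531 -0.1399  0.8235 -1.5536] [ 1.6262  0.6307 -1.0479  1.7153 -0.1847  1.069  -1.5011]
230 45 [ 1.5748  0.7845 -1.0558  1.8608 -0.1692  0.8171 -1.47  ] [ 1.6762  0.707  -1.0447  1.724  -0.2151  1.0651 -1.4152]
240 40 [ 1.4262  0.7798 -1.0121  1.6859 -0.0693  1.0081 -1.4912] [ 1.4955  0.723  -1.0076  1.5241 -0.1074  1.2442 -1.4521]
240 45 [ 1.4723  0.8515 -1.021   1.6768 -0.0994  1.0191 -1.4208] [ 1.5339  0.7951 -0.9992  1.5136 -0.1387  1.2565 -1.3807]
```

View pics/scene3.png

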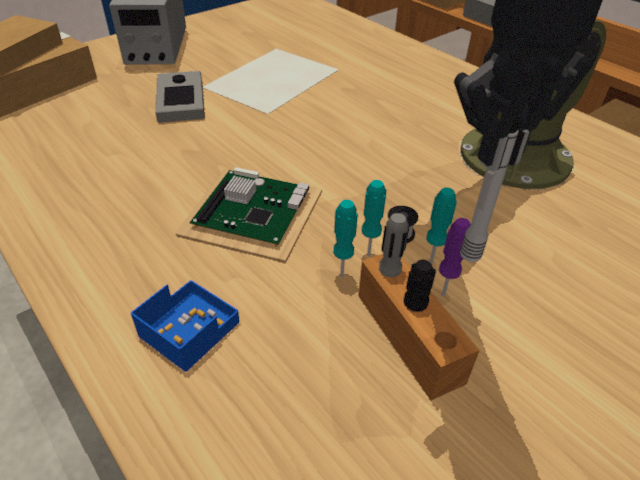

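Run:
```python
from h import *
np.set_printoptions(precision=4,suppress=True)
W=finalM(12,240,90);w=np.array([.44,-.25,.42]);print(ctrl.ik(w,quat(W)))
ctrl.movep(w,quat(W));print(get_state()['time'])
F=finalM(43,240,90);b=-F[:,2]
ctrl.movep(C+b*.32,quat(F))
ctrl.pause(.2)
s=get_state();t=s['tcp_pos'];print(s['time'],t,s['width'],C+b*.32)
M=R.from_quat(np.array(s['eef_rot'])[[1,2,3,0]]).as_matrix()
a0=-M[:,2];p0=t-a0*.123
for c in ['scene','top']:
    im,P=near(c,p0,a0);cv2.imwrite(f'pics/{c}4.png',im)
    if len(P)>30:
        ss=(P-p0)@a0;o,a,e=torchfit(P,p0,a0)
        print(c,len(P),'s range',np.percentile(ss,[0,2,98]),'axis in tool',M.T@a,'lens in tool',M.T@(o-t),e, 'chip miss',np.cross(C-o,a),'ahead',-(C-o)@a)
```

```text
[ 1.358   0.3611 -1.1223  1.4286  0.1216  1.4971 -1.8291]
11.875
12.875 [ 0.4589 -0.3432  0.2617] 0.016416617848881914 [ 0.4575 -0.345   0.259 ]
scene 711 s range [-0.0013 -0.0006  0.1075] axis in tool [-0.0032  0.0015 -1.    ] lens in tool [ 0.0012 -0.0003  0.123 ] 0.0010200491535363922 chip miss [-0.0018  0.003   0.0015] ahead 0.19738851346589445
top 918 s range [-0.0012  0.0019  0.1077] axis in tool [-0.0008  0.0023 -1.    ] lens in tool [-0.0008  0.0001  0.123 ] 0.0006230895744732687 chip miss [-0.0026  0.0013 -0.0001] ahead 0.19739339806328357
```

```bash
python3 -c "
import cv2,numpy as np
a=[cv2.resize(cv2.imread(f'pics/{c}4.png'),(400,300)) for c in('scene','top')];cv2.imwrite('pics/b4.png',np.hstack(a))"
```

```text
(no output)
```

View pics/b4.png

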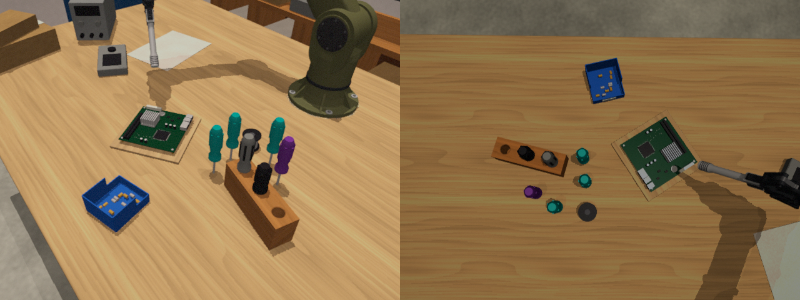

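Run:
```python
from h import *
np.set_printoptions(precision=4,suppress=True)
F=finalM(43,240,90);b=-F[:,2]
ctrl.movel(C+b*.223,max_speed=.08)
ctrl.pause(.5)
s=get_state();t=s['tcp_pos'];print(s['time'],t,s['width'],C+b*.223,np.abs(s['qd']).max(),s['contact_force'])
M=R.from_quat(np.array(s['eef_rot'])[[1,2,3,0]]).as_matrix()
a0=-M[:,2];p0=t-a0*.123;print('tilt',np.degrees(np.arccos(a0[2])))
for c in ['scene','top']:
    im,P=near(c,p0,a0);cv2.imwrite(f'pics/{c}5.png',im)
    if len(P)>30:
        ss=(P-p0)@a0;o,a,e=torchfit(P,p0,a0)
        print(c,len(P),np.percentile(ss,[0,2]),'axis in tool',M.T@a,'chip miss',np.linalg.norm(np.cross(C-o,a)),'ahead',-(C-o)@a)
a=[cv2.resize(cv2.imread(f'pics/{c}5.png'),(400,300)) for c in('scene','top')];cv2.imwrite('pics/b5.png',np.hstack(a))
```

```text
14.8417 [ 0.4906 -0.2877  0.1881] 0.01663463863518327 [ 0.4906 -0.2877  0.1881] 0.0025474693049441356 [-0.559  -0.6967 -0.3085]
tilt 42.99918509601769
scene 690 [-0.0009 -0.0003] axis in tool [-0.0006  0.0032 -1.    ] chip miss 0.0012871308833705924 ahead 0.10002933517671368
top 685 [-0.0022  0.0019] axis in tool [ 0.0018  0.004  -1.    ] chip miss 0.0016190183144854404 ahead 0.10002572653871555
```

View pics/b5.png

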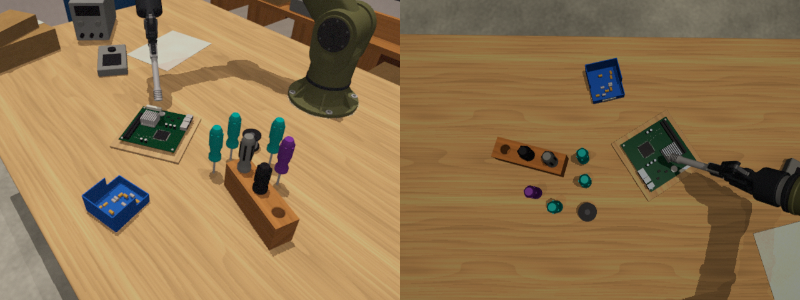

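The torch is held at 43°, pointing at the chip. Its lens is 10 cm from the chip and well above the heat sink, and everything else is where it was. Handing in.

```bash
python3 -c "
from station import ticket;print(ticket.close_job())"
```

```text
the job is handed in; nothing more can be done
None
```

I drew the pen torch out of its socket, tilted it and handed the job in at about 15 s, with the arm still holding it over the board. No verdict is reported at hand-in, so these are my own last measurements:

- **Slant:** the torch stands 43.0° from vertical.
- **Aim:** the chip centre is about 100 mm ahead of the lens and 1.3 mm (scene camera) or 1.6 mm (top camera) off the beam axis. Camera calibration is good to about 2 mm.
- **Steadiness:** the arm was still, at no more than 0.003 rad/s, and the finger width stayed at about 16.5 mm throughout the carry. That is slightly under the 18 mm barrel.
- **Contacts:** force on the tool stayed below 1 N at the final pose. The lens is about 98 mm above the bench, and the heat sink under it is 46 mm high.
- **Other things:** the drivers, bin and reel looked unmoved in the last pictures. I judged that by eye and did not measure it.

No check failed. The two cameras disagreed at first on how far the torch leaned in its socket, by about 3.5°. Just after the lift, one fit showed 1.7° between the torch and the gripper, but all later fits from both cameras showed it in line to within about 0.3°.

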